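Nest the mixing cups

TASK

Put the three mixing cups away as one nest: the white medium cup standing inside the blue large cup, and the orange small cup standing inside the white one, each upright and right down on the floor of the cup outside it. Leave the blue cup standing where it is, set the cups down gently rather than dropping them in, and leave the drink can, the tin of bolts and the multimeter undisturbed.

Things in the scene. Friction and masses are not known exactly. Their poses are not given: they have to be found in the camera images.
- large_cup_centre (a point): Centre (on the axis, half-way up) of the blue large cup: round, straight-walled, open at the top, 84 mm outside diameter, 100 mm tall, wall 4 mm (76 mm inside diameter), 0.45 kg. Its foot is thick: the inner floor lies 40 mm above the underside. Stands upright on the bench (z = 0), loose; z axis up along the cup. It is not to be moved.
- medium_cup_centre (a point): Centre (on the axis, half-way up) of the white medium cup: same shape, 62 mm outside diameter, 95 mm tall, wall 3 mm (56 mm inside diameter), inner floor 38 mm above its underside, about 0.2 kg. Stands upright on the bench; z axis up along the cup. Standing in the blue cup its rim is 35 mm above the blue rim, so it can be held round the outside by its top 30 mm while it is lowered in.
- small_cup_centre (a point): Centre (on the axis, half-way up) of the orange small cup: same shape, 44 mm outside diameter, 90 mm tall, wall 3 mm, inner floor 8 mm above its underside, about 0.1 kg. Stands upright on the bench; z axis up along the cup. Standing in the white cup its rim is 33 mm above the white rim.
- drink_can: Black drink can standing alone on the bench behind the cups, 66 mm diameter, 115 mm tall; origin at the centre of its underside. Leave alone.
- tin: Low round grey-beige tin of bolts on the bench behind the cups, 77 mm across, 37 mm tall; origin at the centre of its underside. Leave alone.
- meter: Dark green multimeter lying on the bench behind the cups to the left, 165 x 78 x 47 mm; origin at the centre of its underside. Leave alone.
Things that resemble listed ones, but are neither listed nor needed, are in the scene too. Leave any green or purple look-alike of the part that bears medium_cup_centre alone.

How it is judged:
By the outcome, as a careful person would: the job done as asked, in the order asked, and still so for the second after the job is handed in, with the robot touching nothing.
It also fails if it takes over 61 s, if anything falls off the work surface, if the arm or the gripper's body presses on something with over 40 N, if the wrist force passes 120 N, or if a joint passes its speed limit or range.

ROBOT

A 6-joint arm with a two-finger parallel gripper is mounted at the origin on a cart in front of the work surface, level with it; the furniture and walls round the work are solid. World frame = base frame: x ahead of the robot, y to its left, z up, the work surface at z = 0. Lengths are in m, angles in rad, forces in N, time in s.
With the tool pointing down it reaches from about 0.425 to 0.925 m from the base axis. Payload 12.5 kg.
Tool frame: the origin (TCP) lies on the centre line of the jaws, within the pads' length; the fingertips stand 17 mm ahead of it and the grasp point (between the pads) lies 2 mm behind it; z points along the fingers, y is the line along which they close (so a half turn about z gives the same grasp; the last joint's range is limited). The gripper opens to 85 mm and grips with 20 to 120 N. Pads are 22 mm wide; open, the fingers measure 114 mm over their backs; the gripper's body (76 mm by 85 mm) begins 54 mm behind the grasp point. The pads swing forward as they close: fully open they stand 13 mm farther back than shut.
Start: joints at [-1.375, 0.491, 1.559, -0, 1.092, -0.106], TCP at [0.186, -0.597, 0.248] pointing down, gripper open.
Joint ranges: [-3.1, 3.1], [-0.84, 2.19], [0.05, 2.79], [-1.13, 4.28], [0.06, 2.93], [-2.69, 2.69]. Speed limits (rad/s): [2.22, 2.22, 2.79, 3.14, 3.14, 3.14].

INTERFACE

Orientations are given as a unit quaternion [x, y, z, w].
In Python, from plant import read_state, get_image, calibration, close_job, silhouettes, place_of gives the robot as it stands. The module is installed in compiled form; this text tells all that it offers.
- The arm moves only by the tool carry_out, never from a script. Its arguments are lists of equal length, an entry for each row: "translation": the shift along the world's x, y, z in cm, a list of three; "twist": the turn, a rotation vector about the world's x, y, z in degrees, a list of three; "gripper": the closure, from -1 (fully open) to 1 (shut), so that 0 is half open. A call has 1 to 10 rows; each row shifts and turns the commanded pose from where the row before left it; what a row does not reach is not made up. A row lasts 1/10 s, in which the tool goes at most 50 mm and 8.59 degrees, less where a joint would pass 70% of its speed; a pose out of reach is approached as far as the arm can. A call with a gripper value outside its range is refused whole. The fingers move at their own pace and stop on an object; the grip force is fixed at half the most. Time passes only in rows, so rows that do not move let the fingers close. It gives the time, the measured TCP pose, the force, the opening and the grip force at its end, in the units of the state.
- read_state(): the state, without advancing time (a new reading comes with each control period).
- get_image(name): name is "scene" or "top" or "wrist"; returns the picture (420x560x3 uint8, red, green, blue); there is no depth.
- calibration(name): a dict with "intrinsics" (3x3 intrinsics, pixels), "k1" (the pictures are not rectified: a ray, as slopes to the right and down, at radius r is drawn at 1 + k1 r^2 times it, then the intrinsics apply), "R" (3x3) and "t" (3): a world point X has camera coordinates R X + t. Camera axes: x right, y down, z forward; pixel columns grow to the right and rows downward; lengths in m; the calibration is good to about 2 mm. A picture is of the moment at which its call begins: read the wrist's pose just before it. calibration takes no time and is no camera call; for the wrist camera it gives the pose at the moment of the call.
- close_job(): hands the job in; it is judged then, once.
Trained networks look in the newest picture that a camera, given by its name, has taken for a name from the list of things; names that differ only in an ending like _2 or _b are one class to them, and where a whole thing is asked for, a point or a joint stands for the part that bears it (a point fixed in the world has none). Each returns a list of dicts, best first, with "conf" (0 to 1); they miss things now and then, are a little off and sometimes report something else, mostly with a low value. They report only what shows in the picture. A call takes as long as a camera call. They do not tell look-alikes from the thing itself.
- silhouettes(camera, label): "pixels" (420x560 bool, what is visible of it) and "at" ([column, row] in pixels, amid what is visible of it).
- place_of(camera, label): "at" ([column, row] in pixels: a listed point, or the origin of a listed thing).
The state is a dict: "time_s": time; "q": joint angles; "dq": joint speeds; "joint_torque": joint torques, N m; "tcp_pos": TCP position; "eef_rot": TCP orientation; "ft_force": force on the tool from outside, world axes, zero at the start; "ft_torque": the same for the moment, N m; "width": finger opening in m; "grasp_force": force on a finger pad.
Only numpy, scipy, OpenCV 4.12 (cv2) and the standard library are available. Lean on these libraries where they do the work, as an engineer would, in place of code of your own. Each camera call takes 0.05 s, during which the arm holds its last target. There are 200 camera calls.

## Working session

There is one attempt and no reset: what is moved stays moved. The work goes in short steps, Python scripts to look and compute and a tool call to move; the robot and the scene stay as the last step left them, time stands still between calls to the robot, and variables do not carry over. Pictures are saved under pics/ and viewed, at most 10 in all, crops included, and the job is handed in when it is done.

Besides the shell and the picture viewer there is one more tool, called after "Request:" by a JSON object that holds its "api" and its "payload", one argument or row to a line. carry_out: Moves the arm, as the interface text tells. Its arguments: {"type":"object","properties":{"translation":{"type":"array","items":{"type":"array","items":{"type":"number"}}},"twist":{"type":"array","items":{"type":"array","items":{"type":"number"}}},"gripper":{"type":"array","items":{"type":"number"}}},"required":["translation","twist","gripper"]}

```bash
mkdir -p pics
cat > h.py <<'E'
import numpy as np, cv2
from plant import *
def ray(cam,px,c=None):
    c=c or calibration(cam); K=np.array(c["intrinsics"]);R=np.array(c["R"]);t=np.array(c["t"])
    d=np.linalg.solve(K,[px[0],px[1],1.]); d=d[:2]; rd=np.hypot(*d); r=rd
    for _ in range(30): r=rd/(1+c["k1"]*r*r)
    u=d*(r/rd if rd>0 else 1)
    return -R.T@t, R.T@np.array([u[0],u[1],1.])
def onz(cam,px,z,c=None):
    o,d=ray(cam,px,c); return o+d*(z-o[2])/d[2]
def proj(c,X):
    K=np.array(c["intrinsics"]);p=np.array(c["R"])@np.array(X)+np.array(c["t"]);u=p[:2]/p[2];u=u*(1+c["k1"]*(u@u));return K[:2,:2]@u+K[:2,2]
def save(cam,f,im=None):
    im=get_image(cam) if im is None else im; cv2.imwrite(f"pics/{f}.png",im[:,:,::-1]); return im
E
python3 - <<'E'
from h import *
np.set_printoptions(precision=3,suppress=True)
Z={'large_cup_centre':.05,'medium_cup_centre':.0475,'small_cup_centre':.045,'drink_can':0,'tin':0,'meter':0}
ims=[]
for cam in("scene","top"):
    im=get_image(cam);ims.append(im)
    for n,z in Z.items():
        for d in place_of(cam,n):
            a=d["at"]; print(cam,n,round(d["conf"],2),np.round(a),onz(cam,a,z))
cv2.imwrite("pics/a.png",cv2.resize(np.vstack(ims),(450*560//420//1,600*1) if 0 else (400,600))[:,:,::-1])
save("scene","s",ims[0]);save("top","t",ims[1])
print(read_state()); print(calibration("top"),calibration("scene"))
E
```

```text
scene large_cup_centre 0.69 [258. 281.] [0.45  0.264 0.05 ]
scene medium_cup_centre 0.91 [356. 162.] [ 0.529 -0.282  0.047]
scene medium_cup_centre 0.65 [322. 199.] [ 0.508 -0.071  0.047]
scene medium_cup_centre 0.61 [345. 179.] [ 0.51  -0.187  0.047]
scene small_cup_centre 0.55 [302. 221.] [0.498 0.034 0.045]
scene drink_can 0.95 [286. 171.] [ 0.703 -0.153  0.   ]
scene tin 0.73 [225. 206.] [0.733 0.094 0.   ]
scene tin 0.42 [342. 179.] [ 0.547 -0.236  0.   ]
scene meter 0.87 [168. 251.] [0.72  0.316 0.   ]
top large_cup_centre 0.7 [199. 268.] [0.446 0.263 0.05 ]
top large_cup_centre 0.34 [371. 249.] [ 0.507 -0.179  0.05 ]
top medium_cup_centre 0.95 [410. 239.] [ 0.535 -0.283  0.048]
top medium_cup_centre 0.93 [368. 248.] [ 0.51  -0.173  0.048]
top medium_cup_centre 0.66 [324. 252.] [ 0.496 -0.059  0.048]
top small_cup_centre 0.63 [267. 168.] [0.713 0.096 0.045]
top small_cup_centre 0.47 [289. 248.] [0.504 0.031 0.045]
top drink_can 0.84 [358. 168.] [ 0.729 -0.15   0.   ]
top tin 0.69 [270. 168.] [0.722 0.09  0.   ]
top meter 0.92 [190. 167.] [0.719 0.31  0.   ]
{'time_s': 0.7, 'q':
[... 324 characters left out ...]
0.2  ,  0.057]), 'ft_torque': array([ 0.024, -0.018, -0.016]), 'grasp_force': 0.0, 'width': 0.0855425561974318}
{'intrinsics': array([[493.858,   0.   , 286.944],
       [  0.   , 493.858, 206.258],
       [  0.   ,   0.   ,   1.   ]]), 'k1': -0.13065137282931588, 'R': array([[ 0.028, -1.   , -0.004],
       [-0.993, -0.027, -0.113],
       [ 0.113,  0.007, -0.994]]), 't': array([0.023, 0.615, 1.261])} {'intrinsics': array([[447.76 ,   0.   , 273.418],
       [  0.   , 447.76 , 203.93 ],
       [  0.   ,   0.   ,   1.   ]]), 'k1': -0.001385138115509833, 'R': array([[-0.763, -0.647,  0.011],
       [-0.44 ,  0.506, -0.742],
       [ 0.474, -0.571, -0.67 ]]), 't': array([0.478, 0.28 , 1.012])}
```

View pics/s.png

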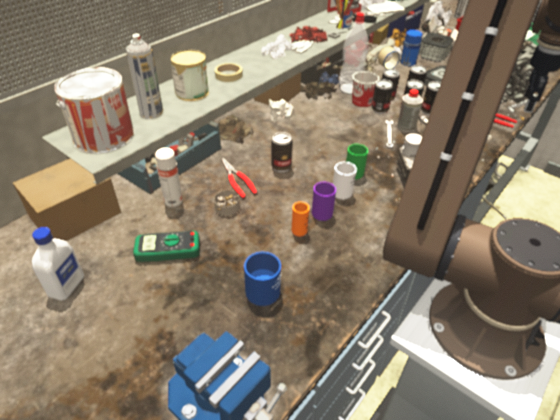

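View pics/t.png

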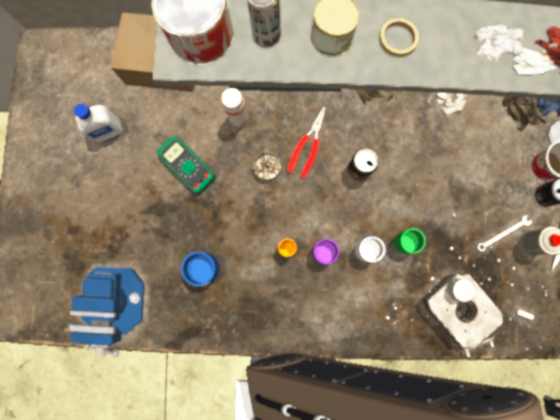

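Candidates for the medium cup in the top view are green (411,240), white (371,250) and purple (326,252). The scene view shows the same three at (357,162), (345,180) and (323,200). I choose the white one. Orange is at (288,248) and blue at (199,269), each the only one of its colour, and the white cup on the drill-like block at (463,290) is not a candidate. I'll check the choice in a close crop.

Run:
```python
import cv2
i=cv2.imread('pics/t.png')[215:290,170:440]; cv2.imwrite('pics/crop.png',cv2.resize(i,None,fx=2.9,fy=2.9,interpolation=2))
```

```text
(no output)
```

View pics/crop.png

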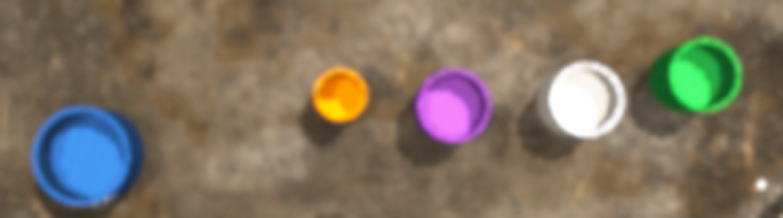

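Request:
{"api": "carry_out", "payload": {
  "translation": [
    [3,3.8,0],
    [3,3.8,0],
    [3,3.8,0],
    [3,3.8,0],
    [3,3.8,0],
    [3,3.8,0],
    [3,3.8,0],
    [3,3.8,0],
    [3,3.8,0],
    [3,3.8,0]
  ],
  "twist": [
    [0,0,7.3],
    [0,0,7.3],
    [0,0,7.3],
    [0,0,7.3],
    [0,0,7.3],
    [0,0,7.3],
    [0,0,7.3],
    [0,0,7.3],
    [0,0,7.3],
    [0,0,7]
  ],
  "gripper": [-1,-1,-1,-1,-1,-1,-1,-1,-1,-1]
}}

```text
time_s: 1.7
tcp_pos: [0.4868, -0.215, 0.2486]
eef_rot: [0.705, 0.709, 0.0, 0.0]
ft_force: [0.0, -1.0, 0.4]
width: 0.0855
grasp_force: 0.0
```

The crop shows white at about (585,98), between purple (453,105) and green (703,75). Next I look with the wrist camera.

Run:
```python
from h import *
np.set_printoptions(precision=4,suppress=True)
c=calibration("wrist"); save("wrist","w1")
print(-np.array(c["R"]).T@c["t"],np.array(c["R"])[2],read_state()["q"],read_state()["tcp_pos"])
for s in place_of("wrist","medium_cup_centre"):
    print("place",round(s["conf"],2),np.round(s["at"]),onz("wrist",s["at"],.0475,c))
for X in[(.51,-.177,.0475)]: print(proj(c,X))
```

```text
[ 0.4843 -0.1331  0.3747] [ 0.0025 -0.3187 -0.9479] [-0.5305  0.3602  1.7836  0.002   0.9968 -0.547 ] [ 0.4899 -0.2105  0.2486]
place 0.78 [295. 153.] [ 0.5041 -0.1788  0.0475]
place 0.75 [292.  34.] [ 0.4992 -0.0636  0.0475]
place 0.66 [312. 242.] [ 0.5276 -0.2821  0.0475]
[300.2651 151.3132]
```

View pics/w1.png

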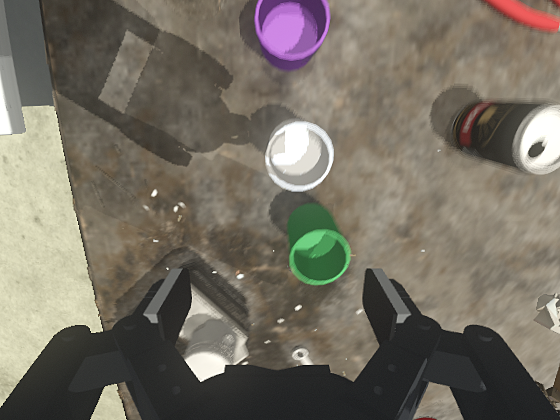

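The wrist picture shows white at (299,156), purple at (292,32) and green at (319,257). I'll fit the cup outline to the silhouette for a precise position.

```bash
cat >> h.py <<'E'
from scipy.optimize import minimize
DIM={'large_cup_centre':(.042,.1),'medium_cup_centre':(.031,.095),'small_cup_centre':(.022,.09)}
def fit(cam,name,guess,z0=0.):
    """upright cup at (x,y) whose projected outline best overlaps the silhouette nearest the guess"""
    r,h=DIM[name]; c=calibration(cam); im=get_image(cam); ss=silhouettes(cam,name)
    p=proj(c,[*guess,z0+h/2]); s=min(ss,key=lambda s:np.hypot(*(np.array(s["at"])-p)))
    m=s["pixels"].astype(np.uint8)*255; a=np.linspace(0,2*np.pi,40)
    def model(x):
        P=[proj(c,[x[0]+r*np.cos(t),x[1]+r*np.sin(t),z]) for z in(z0,z0+h) for t in a]
        q=cv2.convexHull((np.array(P)*16).astype(np.int32)); o=np.zeros(m.shape,np.uint8)
        return cv2.fillConvexPoly(o,q,255,cv2.LINE_AA,4)
    cost=lambda x:1-np.minimum(model(x),m).sum(dtype=float)/np.maximum(model(x),m).sum(dtype=float)
    g=np.array(guess); g=minimize(cost,g,method="Nelder-Mead",options=dict(initial_simplex=[g,g+[.01,0],g+[0,.01]],xatol=1e-4,fatol=1e-4))
    print(name,cam,np.round(s["at"]),"xy",g.x.round(4),"IoU",round(1-g.fun,3)); return g.x,im
E
python3 - <<'E'
from h import *
fit("wrist","medium_cup_centre",(.505,-.178))
for n,g in(("medium_cup_centre",(.507,-.177)),("small_cup_centre",(.502,.032)),("large_cup_centre",(.447,.263))): fit("top",n,g)
print(onz("wrist",(299.5,156.5),.095)); print(read_state()["tcp_pos"])
E
```

```text
medium_cup_centre wrist [294. 157.] xy [ 0.5039 -0.1771] IoU 0.96
medium_cup_centre top [369. 250.] xy [ 0.5051 -0.1749] IoU 0.859
small_cup_centre top [289. 250.] xy [0.5052 0.0369] IoU 0.784
large_cup_centre top [201. 268.] xy [0.4462 0.2562] IoU 0.914
[ 0.5043483  -0.17817291  0.095     ]
[ 0.48525143 -0.21775261  0.24836912]
```

Request:
{"api": "carry_out", "payload": {
  "translation": [
    [1.8,4.0,0],
    [0,0,-2],
    [0,0,-3],
    [0,0,-3],
    [0,0,-3],
    [0,0,-3],
    [0,0,-2.2],
    [0,0,0],
    [0,0,0],
    [0,0,0]
  ],
  "twist": [
    [0,0,0],
    [0,0,0],
    [0,0,0],
    [0,0,0],
    [0,0,0],
    [0,0,0],
    [0,0,0],
    [0,0,0],
    [0,0,0],
    [0,0,0]
  ],
  "gripper": [-1,-1,-1,-1,-1,-1,-1,-1,-1,0.3]
}}

```text
time_s: 3.2
tcp_pos: [0.5042, -0.1773, 0.0876]
eef_rot: [0.707, 0.707, 0.0, 0.001]
ft_force: [0.5, -0.1, 0.8]
width: 0.073
grasp_force: 0.0
```

Request:
{"api": "carry_out", "payload": {
  "translation": [
    [0,0,0],
    [0,0,0],
    [0,0,0],
    [0,0,0],
    [0,0,0]
  ],
  "twist": [
    [0,0,0],
    [0,0,0],
    [0,0,0],
    [0,0,0],
    [0,0,0]
  ],
  "gripper": [1,1,1,1,1]
}}

```text
time_s: 3.7
tcp_pos: [0.5044, -0.1771, 0.0883]
eef_rot: [0.707, 0.707, 0.0, 0.001]
ft_force: [-1.4, 0.6, 11.3]
width: 0.0603
grasp_force: 62.0
```

Request:
{"api": "carry_out", "payload": {
  "translation": [
    [0,0,1],
    [0,0,3],
    [0,0,4],
    [0,0,4],
    [0,0,4],
    [-1,4.5,0],
    [-1,4.5,0],
    [-1,4.5,0],
    [-1,4.5,0],
    [-1,4.5,0]
  ],
  "twist": [
    [0,0,0],
    [0,0,0],
    [0,0,0],
    [0,0,0],
    [0,0,0],
    [0,0,0],
    [0,0,0],
    [0,0,0],
    [0,0,0],
    [0,0,0]
  ],
  "gripper": [1,1,1,1,1,1,1,1,1,1]
}}

```text
time_s: 4.7
tcp_pos: [0.4528, 0.0498, 0.2473]
eef_rot: [0.707, 0.707, 0.0, 0.0]
ft_force: [0.4, 0.5, -2.3]
width: 0.06
grasp_force: 66.1
```

Request:
{"api": "carry_out", "payload": {
  "translation": [
    [-0.8,4.0,0],
    [0,4,0],
    [0,3,0],
    [0,0,0],
    [0,0,0],
    [0,0,0]
  ],
  "twist": [
    [0,0,0],
    [0,0,0],
    [0,0,0],
    [0,0,0],
    [0,0,0],
    [0,0,0]
  ],
  "gripper": [1,1,1,1,1,1]
}}

```text
time_s: 5.3
tcp_pos: [0.4457, 0.1577, 0.2467]
eef_rot: [0.707, 0.707, 0.0, 0.0]
ft_force: [-0.7, 0.2, -2.1]
width: 0.0601
grasp_force: 66.1
```

Run:
```python
from h import *
_,im=fit("wrist","large_cup_centre",(.446,.258)); save("wrist","w2",im)
s=read_state();print(s["tcp_pos"],s["ft_force"],s["eef_rot"])
```

```text
large_cup_centre wrist [280.  92.] xy [0.4436 0.2538] IoU 0.958
[0.44584124 0.15739581 0.24658071] [-0.41887146 -0.39378596 -2.62407419] [7.07626119e-01 7.06587046e-01 9.36896257e-05 1.19924549e-04]
```

View pics/w2.png

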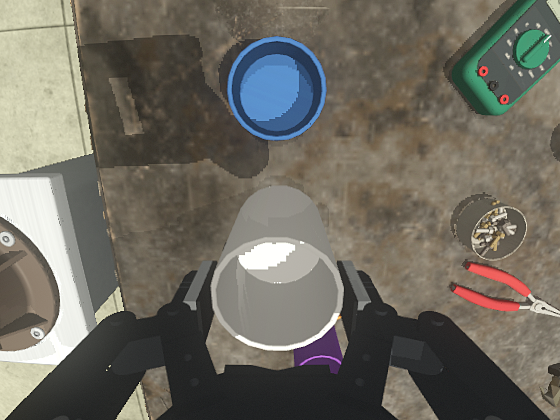

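The wrist view shows the blue rim centred at about (277,88) and the held white rim at about (278,293), with the cup upright in the jaws. I'll compute both positions.

Run:
```python
from h import *
for p,z in(((277,88.5),.1),((278,293),.2545)): print(onz("wrist",p,z))
c=calibration("wrist"); im=cv2.imread("pics/w2.png")
# blue rim ellipse from colour, outer contour of blue blob
h=cv2.cvtColor(im,cv2.COLOR_BGR2HSV); m=cv2.inRange(h,(98,90,40),(125,255,255)); m[160:]=0
k=max(cv2.findContours(m,0,1)[0],key=cv2.contourArea); e=cv2.fitEllipse(cv2.convexHull(k)); print(e,cv2.boundingRect(k))
```

```text
[0.44431995 0.25533027 0.1       ]
[0.44446432 0.1598861  0.2545    ]
((276.19110107421875, 88.06871032714844), (99.29590606689453, 104.17851257324219), 179.53330993652344) (227, 36, 100, 105)
```

Request:
{"api": "carry_out", "payload": {
  "translation": [
    [-0.1,3.6,0],
    [0,4,0],
    [0,2,0],
    [0,0,0],
    [0,0,-3],
    [0,0,-2],
    [0,0,-1],
    [0,0,-1],
    [0,0,-1],
    [0,0,0]
  ],
  "twist": [
    [0,0,0],
    [0,0,0],
    [0,0,0],
    [0,0,0],
    [0,0,0],
    [0,0,0],
    [0,0,0],
    [0,0,0],
    [0,0,0],
    [0,0,0]
  ],
  "gripper": [1,1,1,1,1,1,1,1,1,1]
}}

```text
time_s: 6.4
tcp_pos: [0.4447, 0.2539, 0.1655]
eef_rot: [0.707, 0.707, -0.001, -0.0]
ft_force: [-0.4, 0.9, -2.1]
width: 0.0605
grasp_force: 66.0
```

Request:
{"api": "carry_out", "payload": {
  "translation": [
    [0,0,-1],
    [0,0,-1],
    [0,0,-0.7],
    [0,0,-0.4],
    [0,0,0]
  ],
  "twist": [
    [0,0,0],
    [0,0,0],
    [0,0,0],
    [0,0,0],
    [0,0,0]
  ],
  "gripper": [1,1,1,1,1]
}}

```text
time_s: 6.9
tcp_pos: [0.4446, 0.2542, 0.1347]
eef_rot: [0.707, 0.707, -0.0, -0.0]
ft_force: [-0.3, -0.2, -2.1]
width: 0.0604
grasp_force: 66.1
```

No contact so far, and about 6 mm remains. I'll step down slowly.

Request:
{"api": "carry_out", "payload": {
  "translation": [
    [0,0,-0.2],
    [0,0,-0.2],
    [0,0,-0.1],
    [0,0,0],
    [0,0,0]
  ],
  "twist": [
    [0,0,0],
    [0,0,0],
    [0,0,0],
    [0,0,0],
    [0,0,0]
  ],
  "gripper": [1,1,1,1,1]
}}

```text
time_s: 7.4
tcp_pos: [0.4449, 0.2543, 0.1304]
eef_rot: [0.707, 0.707, 0.0, 0.0]
ft_force: [0.9, -0.4, -2.4]
width: 0.0602
grasp_force: 66.1
```

Request:
{"api": "carry_out", "payload": {
  "translation": [
    [0,0,-0.1],
    [0,0,0],
    [0,0,0]
  ],
  "twist": [
    [0,0,0],
    [0,0,0],
    [0,0,0]
  ],
  "gripper": [1,1,1]
}}

```text
time_s: 7.7
tcp_pos: [0.4448, 0.2543, 0.1293]
eef_rot: [0.707, 0.707, 0.0, 0.0]
ft_force: [0.0, 0.3, -2.6]
width: 0.0603
grasp_force: 66.1
```

Request:
{"api": "carry_out", "payload": {
  "translation": [
    [0,0,-0.1],
    [0,0,0],
    [0,0,0]
  ],
  "twist": [
    [0,0,0],
    [0,0,0],
    [0,0,0]
  ],
  "gripper": [1,1,1]
}}

```text
time_s: 8.0
tcp_pos: [0.4449, 0.2543, 0.1284]
eef_rot: [0.707, 0.707, 0.0, 0.0]
ft_force: [0.4, 0.3, -0.7]
width: 0.06
grasp_force: 66.2
```

Request:
{"api": "carry_out", "payload": {
  "translation": [
    [0,0,-0.1],
    [0,0,0],
    [0,0,0]
  ],
  "twist": [
    [0,0,0],
    [0,0,0],
    [0,0,0]
  ],
  "gripper": [1,1,1]
}}

```text
time_s: 8.3
tcp_pos: [0.445, 0.2544, 0.1282]
eef_rot: [0.707, 0.707, 0.001, 0.0]
ft_force: [-1.9, 0.1, 11.1]
width: 0.0603
grasp_force: 67.3
```

Contact came at the expected height. I release, retreat up and go toward the orange cup.

Request:
{"api": "carry_out", "payload": {
  "translation": [
    [0,0,0.1],
    [0,0,0],
    [0,0,0],
    [0,0,0],
    [0,0,0],
    [0,0,1],
    [0,0,3],
    [0,0,4],
    [0,0,4],
    [0,0,0]
  ],
  "twist": [
    [0,0,0],
    [0,0,0],
    [0,0,0],
    [0,0,0],
    [0,0,0],
    [0,0,0],
    [0,0,0],
    [0,0,0],
    [0,0,0],
    [0,0,0]
  ],
  "gripper": [-1,-1,-1,-1,-1,-1,-1,-1,-1,-1]
}}

```text
time_s: 9.3
tcp_pos: [0.4462, 0.2549, 0.2537]
eef_rot: [0.707, 0.707, 0.004, 0.002]
ft_force: [0.7, -0.4, -1.5]
width: 0.0853
grasp_force: 0.0
```

Request:
{"api": "carry_out", "payload": {
  "translation": [
    [0.8,-4,0],
    [0.8,-4,0],
    [0.8,-4,0],
    [0.8,-4,0],
    [0.8,-4,0],
    [0.8,-4,0],
    [0.8,-3,0],
    [0,0,0],
    [0,0,0]
  ],
  "twist": [
    [0,0,0],
    [0,0,0],
    [0,0,0],
    [0,0,0],
    [0,0,0],
    [0,0,0],
    [0,0,0],
    [0,0,0],
    [0,0,0]
  ],
  "gripper": [-1,-1,-1,-1,-1,-1,-1,-1,-1]
}}

```text
time_s: 10.2
tcp_pos: [0.5005, -0.0161, 0.2481]
eef_rot: [0.708, 0.706, -0.0, -0.0]
ft_force: [0.4, -0.0, -0.8]
width: 0.0851
grasp_force: 0.0
```

Run:
```python
from h import *
_,im=fit("wrist","small_cup_centre",(.502,.034))
i=cv2.cvtColor(im,cv2.COLOR_RGB2HSV);m=cv2.inRange(i,(8,150,60),(22,255,255));k=max(cv2.findContours(m,0,1)[0],key=cv2.contourArea);print("orange bbox",cv2.boundingRect(k))
s=read_state();print(s["tcp_pos"],s["ft_force"])
t=get_image("top")[200:310,140:300]; 
cv2.imwrite("pics/c3.png",np.hstack([cv2.resize(im,(480,360)),cv2.resize(t,(320,220)) if 0 else cv2.copyMakeBorder(cv2.resize(t,(320,220)),0,140,0,0,0)])[:,:,::-1])
```

```text
small_cup_centre wrist [282. 144.] xy [0.5025 0.0344] IoU 0.912
orange bbox (258, 123, 45, 45)
[ 0.50041885 -0.01502052  0.24823326] [-0.01618467  0.30920123  0.85423063]
```

View pics/c3.png

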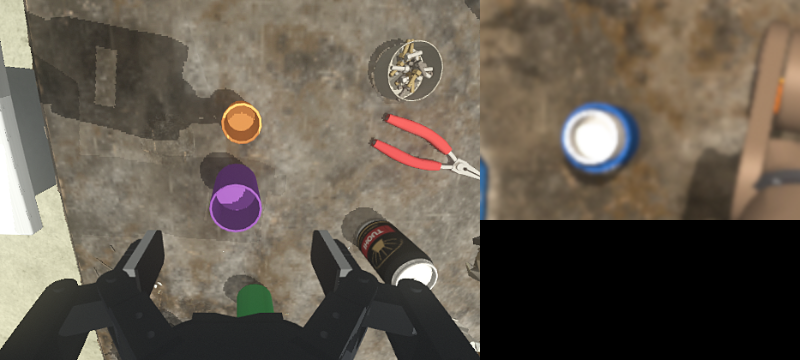

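The orange cup sits at crop (241,123), with purple at (236,207) beside it in y. Closing along x clears both. In the top inset the white cup is nested in blue.

Request:
{"api": "carry_out", "payload": {
  "translation": [
    [0.2,4.9,0],
    [0,0,0],
    [0,0,-3],
    [0,0,-3],
    [0,0,-3],
    [0,0,-3],
    [0,0,-3],
    [0,0,-1.4],
    [0,0,0],
    [0,0,0]
  ],
  "twist": [
    [0,0,0],
    [0,0,0],
    [0,0,0],
    [0,0,0],
    [0,0,0],
    [0,0,0],
    [0,0,0],
    [0,0,0],
    [0,0,0],
    [0,0,0]
  ],
  "gripper": [-1,-1,-1,-1,-1,-1,-1,-1,-1,-1]
}}

```text
time_s: 11.35
tcp_pos: [0.5029, 0.0337, 0.0847]
eef_rot: [0.707, 0.707, 0.0, 0.0]
ft_force: [0.2, 0.2, -0.5]
width: 0.0859
grasp_force: 0.0
```

Request:
{"api": "carry_out", "payload": {
  "translation": [
    [0,0,0],
    [0,0,0],
    [0,0,0],
    [0,0,0],
    [0,0,0],
    [0,0,0],
    [0,0,0],
    [0,0,0]
  ],
  "twist": [
    [0,0,0],
    [0,0,0],
    [0,0,0],
    [0,0,0],
    [0,0,0],
    [0,0,0],
    [0,0,0],
    [0,0,0]
  ],
  "gripper": [1,1,1,1,1,1,1,1]
}}

```text
time_s: 12.15
tcp_pos: [0.5033, 0.0332, 0.0854]
eef_rot: [0.707, 0.707, 0.001, 0.001]
ft_force: [-0.8, -0.1, 10.8]
width: 0.0425
grasp_force: 59.3
```

Request:
{"api": "carry_out", "payload": {
  "translation": [
    [0,0,1],
    [0,0,3],
    [0,0,4],
    [0,0,4.5],
    [0,0,4.5],
    [0,0,2],
    [-1.4,3,0],
    [-1.4,3,0],
    [-1.5,3,0],
    [-1.5,3,0]
  ],
  "twist": [
    [0,0,0],
    [0,0,0],
    [0,0,0],
    [0,0,0],
    [0,0,0],
    [0,0,0],
    [0,0,0],
    [0,0,0],
    [0,0,0],
    [0,0,0]
  ],
  "gripper": [1,1,1,1,1,1,1,1,1,1]
}}

```text
time_s: 13.15
tcp_pos: [0.4438, 0.1541, 0.275]
eef_rot: [0.707, 0.707, 0.0, 0.0]
ft_force: [1.1, 0.6, -0.7]
width: 0.0424
grasp_force: 61.2
```

Request:
{"api": "carry_out", "payload": {
  "translation": [
    [0,0,0],
    [0,0,0],
    [0,0,0],
    [0,0,0]
  ],
  "twist": [
    [0,0,0],
    [0,0,0],
    [0,0,0],
    [0,0,0]
  ],
  "gripper": [1,1,1,1]
}}

```text
time_s: 13.55
tcp_pos: [0.4451, 0.1525, 0.2744]
eef_rot: [0.708, 0.707, -0.0, 0.0]
ft_force: [-0.5, 0.5, -1.2]
width: 0.0428
grasp_force: 61.2
```

Run:
```python
from h import *
s=read_state();c=calibration("wrist");im=save("wrist","w4");print(s["tcp_pos"],s["ft_force"])
for n in("medium_cup_centre","large_cup_centre"):
    for q in place_of("wrist",n): print(n,q["conf"],np.round(q["at"]),onz("wrist",q["at"],.0875 if n[0]=="m" else .05,c))
i=cv2.cvtColor(im,cv2.COLOR_RGB2HSV)
for nm,lo,hi,z in(("orange",(8,150,60),(22,255,255),s["tcp_pos"][2]+.0046),("blue",(98,90,40),(125,255,255),.1)):
    m=cv2.inRange(i,lo,hi);k=max(cv2.findContours(m,0,1)[0],key=cv2.contourArea);b=cv2.boundingRect(k);print(nm,b)
    p=(b[0]+b[2]/2-.5,b[1]+b[3]/2-.5);print(p,onz("wrist",p,z,c))
```

```text
[0.44512601 0.15251732 0.2743974 ] [-0.50343612  0.51113334 -1.21768867]
medium_cup_centre 0.97 [281.  88.] [0.44752065 0.25301048 0.0875    ]
medium_cup_centre 0.8 [316. 328.] [ 0.49265275 -0.02785261  0.0875    ]
orange (231, 197, 92, 133)
(276.5, 263.0) [0.44310533 0.16850198 0.2789974 ]
blue (232, 37, 91, 95)
(277.0, 84.0) [0.44364379 0.2560343  0.1       ]
```

View pics/w4.png

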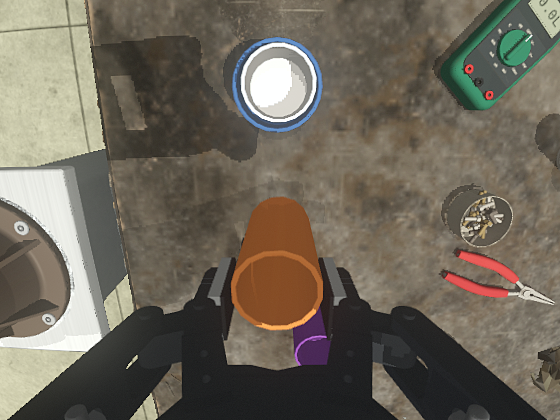

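Nested white rim spans x 241–318, y 41–121, centre about (279.5,81). The held orange rim is centred at about (277,290) and the cup is upright.

Run:
```python
from h import *
im=cv2.imread("pics/w4.png");h=cv2.cvtColor(im,cv2.COLOR_BGR2HSV);m=cv2.inRange(h,(0,0,110),(180,70,255))
x0=np.zeros_like(m);cv2.circle(x0,(277,84),44,255,-1);m&=x0
k=max(cv2.findContours(m,0,1)[0],key=cv2.contourArea);e=cv2.fitEllipse(cv2.convexHull(k));print(e,cv2.boundingRect(k))
print(onz("wrist",e[0],.135),onz("wrist",(279.5,81),.135),onz("wrist",(277,290),.279),read_state()["tcp_pos"])
```

```text
((278.14581298828125, 81.89244079589844), (76.47051239013672, 80.3897933959961), 179.98899841308594) (240, 42, 77, 80)
[0.44438864 0.25528894 0.135     ] [0.44548905 0.25597407 0.135     ] [0.4432338  0.15465139 0.279     ] [0.44503548 0.15269951 0.27429111]
```

Request:
{"api": "carry_out", "payload": {
  "translation": [
    [0.05,4,0],
    [0,4,0],
    [0,2.1,0],
    [0,0,0],
    [0,0,0],
    [0,0,-2],
    [0,0,-2],
    [0,0,-1],
    [0,0,-1],
    [0,0,0]
  ],
  "twist": [
    [0,0,0],
    [0,0,0],
    [0,0,0],
    [0,0,0],
    [0,0,0],
    [0,0,0],
    [0,0,0],
    [0,0,0],
    [0,0,0],
    [0,0,0]
  ],
  "gripper": [1,1,1,1,1,1,1,1,1,1]
}}

```text
time_s: 14.7
tcp_pos: [0.4452, 0.2536, 0.2136]
eef_rot: [0.707, 0.707, -0.001, -0.0]
ft_force: [0.2, 0.4, -1.6]
width: 0.0426
grasp_force: 61.2
```

Request:
{"api": "carry_out", "payload": {
  "translation": [
    [0,0,-1],
    [0,0,-1],
    [0,0,-1],
    [0,0,-0.8],
    [0,0,-0.5],
    [0,0,-0.2],
    [0,0,0]
  ],
  "twist": [
    [0,0,0],
    [0,0,0],
    [0,0,0],
    [0,0,0],
    [0,0,0],
    [0,0,0],
    [0,0,0]
  ],
  "gripper": [1,1,1,1,1,1,1]
}}

```text
time_s: 15.4
tcp_pos: [0.4453, 0.2543, 0.1691]
eef_rot: [0.707, 0.707, -0.0, -0.0]
ft_force: [0.1, -0.0, -1.3]
width: 0.0427
grasp_force: 61.2
```

Request:
{"api": "carry_out", "payload": {
  "translation": [
    [0,0,-0.2],
    [0,0,-0.1],
    [0,0,-0.1],
    [0,0,0],
    [0,0,0]
  ],
  "twist": [
    [0,0,0],
    [0,0,0],
    [0,0,0],
    [0,0,0],
    [0,0,0]
  ],
  "gripper": [1,1,1,1,1]
}}

```text
time_s: 15.9
tcp_pos: [0.4453, 0.2543, 0.1654]
eef_rot: [0.707, 0.707, 0.0, 0.0]
ft_force: [-0.2, 0.6, -1.5]
width: 0.0428
grasp_force: 61.2
```

Request:
{"api": "carry_out", "payload": {
  "translation": [
    [0,0,-0.1],
    [0,0,0],
    [0,0,0]
  ],
  "twist": [
    [0,0,0],
    [0,0,0],
    [0,0,0]
  ],
  "gripper": [1,1,1]
}}

```text
time_s: 16.2
tcp_pos: [0.4453, 0.2542, 0.1643]
eef_rot: [0.707, 0.707, -0.0, 0.0]
ft_force: [0.8, -0.2, -1.0]
width: 0.0428
grasp_force: 61.2
```

Request:
{"api": "carry_out", "payload": {
  "translation": [
    [0,0,-0.05],
    [0,0,0],
    [0,0,0]
  ],
  "twist": [
    [0,0,0],
    [0,0,0],
    [0,0,0]
  ],
  "gripper": [1,1,1]
}}

```text
time_s: 16.5
tcp_pos: [0.4453, 0.2543, 0.1638]
eef_rot: [0.707, 0.707, 0.0, 0.0]
ft_force: [-0.4, 0.7, -1.3]
width: 0.0428
grasp_force: 61.2
```

Request:
{"api": "carry_out", "payload": {
  "translation": [
    [0,0,-0.07],
    [0,0,0],
    [0,0,0]
  ],
  "twist": [
    [0,0,0],
    [0,0,0],
    [0,0,0]
  ],
  "gripper": [1,1,1]
}}

```text
time_s: 16.8
tcp_pos: [0.4454, 0.2543, 0.1635]
eef_rot: [0.707, 0.707, 0.0, 0.0]
ft_force: [-1.1, -0.2, 6.4]
width: 0.0426
grasp_force: 61.7
```

Request:
{"api": "carry_out", "payload": {
  "translation": [
    [0,0,-0.05],
    [0,0,0],
    [0,0,0]
  ],
  "twist": [
    [0,0,0],
    [0,0,0],
    [0,0,0]
  ],
  "gripper": [1,1,1]
}}

```text
time_s: 17.1
tcp_pos: [0.4455, 0.2544, 0.1634]
eef_rot: [0.707, 0.707, 0.001, 0.0]
ft_force: [-1.9, -1.7, 11.7]
width: 0.0423
grasp_force: 62.2
```

Seated at the predicted 0.1634. I release, lift away and check.

Request:
{"api": "carry_out", "payload": {
  "translation": [
    [0,0,0.1],
    [0,0,0],
    [0,0,0],
    [0,0,0],
    [0,0,0],
    [0,0,1],
    [0,0,2],
    [0,0,3],
    [0,0,3],
    [0,0,3]
  ],
  "twist": [
    [0,0,0],
    [0,0,0],
    [0,0,0],
    [0,0,0],
    [0,0,0],
    [0,0,0],
    [0,0,0],
    [0,0,0],
    [0,0,0],
    [0,0,0]
  ],
  "gripper": [-1,-1,-1,-1,-1,-1,-1,-1,-1,-1]
}}

```text
time_s: 18.1
tcp_pos: [0.4451, 0.2542, 0.2856]
eef_rot: [0.707, 0.707, 0.0, 0.0]
ft_force: [0.7, 1.2, -0.2]
width: 0.0852
grasp_force: 0.0
```

Request:
{"api": "carry_out", "payload": {
  "translation": [
    [0,-3,0],
    [0.5,-3,0],
    [0.5,-3,0],
    [0.5,-3,0],
    [0,-3,0],
    [0,0,0],
    [0,0,0],
    [0,0,0]
  ],
  "twist": [
    [0,0,0],
    [0,0,0],
    [0,0,0],
    [0,0,0],
    [0,0,0],
    [0,0,0],
    [0,0,0],
    [0,0,0]
  ],
  "gripper": [-1,-1,-1,-1,-1,-1,-1,-1]
}}

```text
time_s: 18.9
tcp_pos: [0.4603, 0.1048, 0.284]
eef_rot: [0.707, 0.707, 0.0, 0.0]
ft_force: [0.1, -0.3, 0.3]
width: 0.0854
grasp_force: 0.0
```

Run:
```python
from h import *
a=get_image("scene")[190:330,180:360];b=get_image("top")[210:310,140:300]; w=get_image("wrist")[:230,150:420]
v=[cv2.resize(x,None,fx=300/x.shape[0],fy=300/x.shape[0]) for x in(a,w)]
o=np.hstack(v); cv2.imwrite("pics/f.png",o[:,:,::-1]);print(o.shape,read_state()["time_s"])
i=cv2.cvtColor(w,cv2.COLOR_RGB2HSV);m=cv2.inRange(i,(8,150,60),(22,255,255));k=max(cv2.findContours(m,0,1)[0],key=cv2.contourArea);x=cv2.boundingRect(k);p=(150+x[0]+x[2]/2-.5,x[1]+x[3]/2-.5);print(x,p,onz("wrist",p,.168))
```

```text
(300, 738, 3) 19.05
(82, 0, 54, 33) (258.5, 16.0) [0.44525592 0.24997455 0.168     ]
```

View pics/f.png

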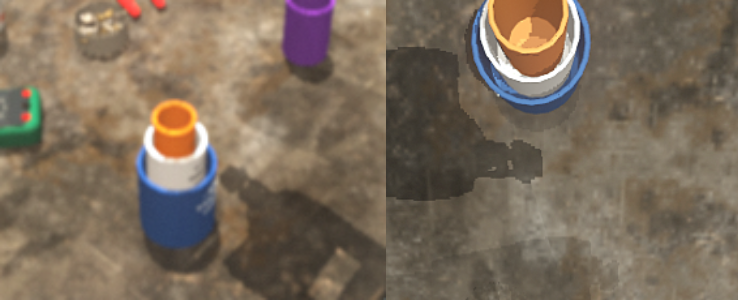

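The scene crop shows the nest at (177,175), with orange inside white inside blue, all upright. The arm is clear, so I hand in.

```bash
python3 -c "from plant import close_job; print(close_job())"
```

```text
the job is handed in; nothing more can be done
None
```

The job is handed in at about 19 s: the white cup stands in the blue cup and the orange cup in the white, each lowered until it touched the floor at the expected height; the blue cup stayed in place, and the arm kept clear of the can, tin and multimeter.

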